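Select the oil grade on the dispenser

ROBOT

A 6-joint arm with a two-finger parallel gripper is mounted at the origin on the work surface. World frame = base frame: x ahead of the robot, y to its left, z up, the work surface at z = 0. Lengths are in mm, angles in rad, forces in N, time in s.
With the tool pointing down it reaches from about 275 to 750 mm from the base axis. Payload 10.2 kg.
Tool frame: the origin (TCP) lies at the very end of the fingers, on their centre line; the grasp point (between the pads) lies 19 mm behind it (ctrl.hold_point_z is the distance from the TCP to the grasp point, in mm); z points along the fingers, y is the direction in which the jaws open and shut (so a half turn about z gives the same grasp; the last joint's range is limited). The gripper opens to 85 mm and grips with 20 to 120 N. Pads are 22 mm wide; open, the fingers measure 114 mm over their backs; the gripper's body (76 mm by 85 mm) begins 54 mm behind the grasp point. The pads swing forward as they close: fully open they stand 13 mm farther back than shut.
Start: joints at [0.891, 0.313, 1.498, -0, 1.331, -0.223], TCP at [231.579, 471.171, 231.294] pointing down, gripper open.
Joint ranges: [-2.94, 2.94], [-0.97, 2.17], [0.19, 2.56], [-1.23, 4.37], [0.02, 3.11], [-2.88, 2.88]. Speed limits (rad/s): [2.39, 2.39, 3.01, 3.14, 3.14, 3.14].

INTERFACE

Orientations are given as a unit quaternion [w, x, y, z].
In Python, from rig import readout, cams, workorder, spotter, ctrl gives the robot as it stands.
- The arm moves only by the tool step_arm, never from a script. Its argument "plan" is text: rows parted by semicolons, each of 5 numbers parted by spaces: the shift along the tool's x, y, z in cm, then the turn about the tool's z in degrees, then the opening in per cent of the stroke, from 0 (shut) to 100 (fully open). In form: x y z twist gripper; .... A call has 1 to 10 rows; each row is the pose to reach, as a shift and turn from the pose commanded when the call began, along the tool's axes at that moment; what a row does not reach only later rows make up. A row lasts 1/10 s, in which the tool goes at most 50 mm and 8.59 degrees, less where a joint would pass 70% of its speed; a pose out of reach is approached as far as the arm can. A call with a gripper value outside its range is refused whole. The fingers move at their own pace and stop on an object; "grip_force" is the grip in N (left out, the last holds). Time passes only in rows, so rows that repeat a pose let the fingers close. It gives the time, the measured TCP pose, the force and the opening at its end, in the units of the state.
- readout.sense(): the state, without advancing time (a new reading comes with each control period).
- cams.capture(name): name is "side" or "top" or "wrist"; returns (picture, depth): 420x560x3 uint8, red, green, blue; 420x560 float32, mm along the optical axis (not along the pixel's ray), 0 where there is no reading.
- cams.camera_info(name): a dict with "vfov" (degrees; the focal length in pixels is half the picture's height over the tangent of half this angle, whatever the lens; pixels are square), "cx", "cy" (the principal point, pixels), "k1" (the pictures are not rectified: a ray, as slopes to the right and down, at radius r is drawn at 1 + k1 r^2 times it, then the intrinsics apply), "rvec" (rotation vector, rad) and "tvec" (3), from world to camera coordinates, as OpenCV has them. Camera axes: x right, y down, z forward; pixel columns grow to the right and rows downward; lengths in mm; the calibration is good to about 2 mm. A picture is of the moment at which its call begins: read the wrist's pose just before it. camera_info takes no time and is no camera call; for the wrist camera it gives the pose at the moment of the call.
- workorder.finish_job(): hands the job in, once; it reports no verdict.
Trained networks look in the newest picture that a camera, given by its name, has taken for a name from the list of things; names that differ only in an ending like _2 or _b are one class to them, and where a whole thing is asked for, a point or a joint stands for the part that bears it (a point fixed in the world has none). Each returns a list of dicts, best first, with "conf" (0 to 1); they miss things now and then, are a little off and sometimes report something else, mostly with a low value. They report only what shows in the picture. A call takes as long as a camera call.
- spotter.regions_of(camera, target): "pixels" (420x560 bool, what is visible of it) and "extent" ([centre column, centre row, width, height] in pixels, round what is visible of it).
The state is a dict: "time_s": time; "joints": joint angles; "dq": joint speeds; "tau": joint torques, N m; "eef_pos": TCP position; "ee_rot": TCP orientation; "force": force on the tool from outside, world axes, zero at the start; "wrist_torque": the same for the moment, N m; "grip_width": opening from 0.0 (shut) to 1.0 (fully open).
Only numpy, scipy, OpenCV 4.12 (cv2) and the standard library are available. Lean on these libraries where they do the work, as an engineer would, in place of code of your own. Each camera call takes 0.05 s, during which the arm holds its last target. There are 200 camera calls.

TASK

Push the tab of the oil dispenser's selector around, gently and without gripping it, until it clicks in pointing at the square brass tag. Then press the round confirm button fully down and let it come back up. Do not press the button before the selector is set, and leave the loose things alone.

Things in the scene. Friction and masses are not known exactly. Their poses are not given: they have to be found in the camera images.
- console: bench-top oil dispenser console, a fixed grey box 90 mm tall with a flat top. Origin on the table (z = 0) under the selector's vertical axis; z up, -x is the direction of the off mark. Top spans x -175 to +135 mm and y -185 to +185 mm from the axis. Its place and yaw vary.
- selector (a joint): angle of the rotary selector (100 mm steel disc, 15 mm thick, lying on the console's top) about the console's vertical axis, rad: 0 at the off mark (its start), growing counter-clockwise from above. Clicks at -1.4, -0.7, 0, 0.7, 1.4; stops at +-1.62. Pushed past half-way it is drawn on to the next click; about 2.5 N at the tab turns it.
- tab (a point): top centre of the selector's upright black tab, 80 mm from the axis, 45 mm above the console's top (135 mm above the table). The tab is 24 mm along the radius, 12 mm across it (the way it is pushed) and 40 mm tall; its 10 mm thick arm lies below it; the hub at the axis is 23 mm tall.
- aim (a point): the point on the console's top 135 mm from the axis that the selector points at (beyond the white nose); in a click position it lies at the centre of a tag, or of the off mark
- confirm (a joint): travel of the push button (m): 0 up, 0.006 fully down; springs back; 5 N presses it fully
- confirm_top (a point): centre of the top of the round aluminium confirm button, 36 mm wide, on the console's top 92 mm from the axis on the side away from the off mark; pressed straight down
- tag_square: brass grade tag, a 34 mm square, 5 mm thick, fixed flat on the console's top at one of the four positions 135 mm from the axis (selector angles -1.4, -0.7, 0.7, 1.4; which tag is where varies). Origin at the centre of its underside.
- tag_round: brass grade tag, a 38 mm round disc, 5 mm thick, fixed flat on the console's top at one of the four positions 135 mm from the axis (selector angles -1.4, -0.7, 0.7, 1.4; which tag is where varies). Origin at the centre of its underside.
- tag_cross: brass grade tag, a 42 mm plus-shaped cross, 5 mm thick, fixed flat on the console's top at one of the four positions 135 mm from the axis (selector angles -1.4, -0.7, 0.7, 1.4; which tag is where varies). Origin at the centre of its underside.
- tag_triangle: brass grade tag, a 42 mm triangle, 5 mm thick, fixed flat on the console's top at one of the four positions 135 mm from the axis (selector angles -1.4, -0.7, 0.7, 1.4; which tag is where varies). Origin at the centre of its underside.
- drain_plug: bystander, loose: steel drain plug standing head-down, 26 mm wide, 30 mm tall. Stands on the console's top near a rear corner. Origin at its underside's centre.
- socket: bystander, loose: steel socket, 28 mm wide, 32 mm tall. Stands on the console's top near a rear corner. Origin at its underside's centre.
- oil_filter: bystander, loose: spin-on oil filter, 77 mm wide, 79 mm tall. On the table beside the console. Origin at its underside's centre.
- additive: bystander, loose: grey bottle, 56 mm wide, 150 mm tall. On the table beside the console. Origin at its underside's centre.
- spanner: bystander, loose: open spanner lying flat. On the table beside the console.
- measure: bystander, loose: white open cup, 90 mm wide, 110 mm tall. On the table beside the console. Origin at its underside's centre.
- grease: bystander, loose: steel tin, 70 mm wide, 60 mm tall. On the table beside the console. Origin at its underside's centre.

How it is judged:
By the outcome, as a careful person would: the job done as asked, in the order asked, and still so for the second after the job is handed in, with the robot touching nothing.
It also fails if it takes over 48 s, if anything falls off the work surface, if the arm or the gripper's body presses on something with over 40 N, if the wrist force passes 120 N, or if a joint passes its speed limit or range.

## Working session

There is one attempt and no reset: what is moved stays moved. The work goes in short steps, Python scripts to look and compute and a tool call to move; the robot and the scene stay as the last step left them, time stands still between calls to the robot, and variables do not carry over. Pictures are saved under pics/ and viewed, about 8 in all and at most 12, crops included, and the job is handed in when it is done.

Besides the shell and the picture viewer there is one more tool, called after "Request:" as name(argument=value, ...) on one line, values as JSON. step_arm: Moves the arm, as the interface text tells. Its arguments: {"type":"object","properties":{"plan":{"type":"string"},"grip_force":{"type":"number"}},"required":["plan"]}

```bash
mkdir -p pics
cat > h.py <<'E'
import numpy as np, cv2
from rig import readout, cams, workorder, spotter, ctrl
def cal(n):
    i=cams.camera_info(n); f=210/np.tan(np.radians(i["vfov"])/2)
    R=cv2.Rodrigues(np.array(i["rvec"],float))[0]; return i,f,R,np.array(i["tvec"],float)
def cloud(n,depth,info=None):
    i,f,R,t=info or cal(n)
    K=np.array([[f,0,i["cx"]],[0,f,i["cy"]],[0,0,1]])
    v,u=np.mgrid[0:420,0:560]; p=np.stack([u,v],-1).reshape(-1,1,2).astype(float)
    s=cv2.undistortPoints(p,K,np.array([i["k1"],0,0,0,0.]),None).reshape(420,560,2) if i["k1"] else (p.reshape(420,560,2)-[i["cx"],i["cy"]])/f
    c=np.dstack([s,np.ones((420,560))])*depth[...,None]
    return (c-t)@R
def save(n,p): cv2.imwrite(n,p[...,::-1])
E
python3 - <<'E'
from h import *
s=readout.sense(); print(s["time_s"],s["eef_pos"],s["ee_rot"],s["force"],s["grip_width"])
ims=[]
for n in ["top","side"]:
    I=cal(n); p,d=cams.capture(n); C=cloud(n,d,I); save(f"pics/{n}0.png",p); np.savez(f"{n}0.npz",C=C,d=d,p=p)
    print(n,I[0])
    for t in ["console","selector","tab","confirm","tag_square","tag_round","tag_cross","tag_triangle"]:
        for r in spotter.regions_of(n,t)[:2]:
            m=r["pixels"]&(d>0)
            print(t,round(r["conf"],2),np.round(r["extent"]),m.sum(),np.round(np.median(C[m],0)) if m.any() else None)
E
```

```text
0.0 [231.40832175 470.95498923 230.72700427] [-2.85630689e-04  2.26427926e-01  9.74027700e-01 -5.93319806e-04] [-0.62465793 -0.76074627 -0.39585068] 1.0023469569791212
top {'vfov': 46.38086049259951, 'cx': 277.95240463020366, 'cy': 212.69244644093675, 'k1': -0.06205704033287838, 'rvec': array([ 2.16454519, -2.12785205,  0.16131458]), 'tvec': array([ -25.25918365,  547.91955315, 1416.77078729])}
console 0.55 [316. 224. 160. 142.] 13103 [ 524. -120.   90.]
selector 0.73 [312. 220.  39.  52.] 1121 [ 537. -121.  105.]
selector 0.34 [ 99. 188.  39.  36.] 963 [616. 527.  59.]
tab 0.96 [314. 218.  29.  54.] 1024 [ 539. -118.  105.]
tag_square 0.64 [436. 189.  30.  20.] 444 [ 617. -472.  100.]
tag_square 0.56 [357. 205.  15.  13.] 143 [ 576. -246.   94.]
tag_round 0.64 [273. 238.  10.  12.] 135 [467.  -3.  95.]
tag_cross 0.44 [301. 259.  13.  15.] 110 [412. -80.  95.]
side {'vfov': 46.54917078520606, 'cx': 277.6945826114821, 'cy': 203.4769286487108, 'k1': 0.05107307592489102, 'rvec': array([ 2.25549447, -0.81873691,  0.30796679]), 'tvec': array([-403.88128366,  319.79882201, 1463.08875484])}
console 0.66 [302. 244. 142. 118.] 9808 [ 488. -158.   90.]
selector 0.94 [306. 227.  31.  34.] 712 [ 532. -129.  106.]
confirm 0.47 [319. 204.  16.  11.] 87 [624. -83. 111.]
tag_square 0.46 [306. 229.  30.  40.] 778 [ 533. -128.  105.]
tag_square 0.17 [269. 238.  12.   7.] 59 [411. -84.  96.]
tag_round 0.71 [212. 134.  26.  32.] 604 [607. 491.  77.]
tag_round 0.41 [316. 258.  12.  12.] 75 [ 479. -242.   95.]
tag_cross 0.43 [268. 237.  14.   6.] 71 [413. -82.  95.]
tag_triangle 0.6 [315. 260.   8.   9.] 61 [ 479. -242.   95.]
tag_triangle 0.2 [266. 238.  14.   8.] 57 [413. -82.  96.]
```

Run:
```python
import numpy as np,cv2
p=np.load("top0.npz")["p"][120:320,200:440]
cv2.imwrite("pics/topc.png",cv2.resize(p[...,::-1],(720,600),interpolation=cv2.INTER_CUBIC))
# console geometry from depth
C=np.load("top0.npz")["C"]
m=np.abs(C[...,2]-90)<4
n,l,st,ce=cv2.connectedComponentsWithStats(m.astype(np.uint8))
k=1+st[1:,4].argmax(); P=C[l==k][:,:2].astype(np.float32)
r=cv2.minAreaRect(P); print(st[k],r,cv2.boxPoints(r).round())
```

```text
[ 239  150  156  143 9196] ((524.3757934570312, -124.49177551269531), (300.5310974121094, 360.2999572753906), 24.064258575439453) [[ 314.  -21.]
 [ 461. -350.]
 [ 735. -228.]
 [ 588.  101.]]
```

View pics/topc.png

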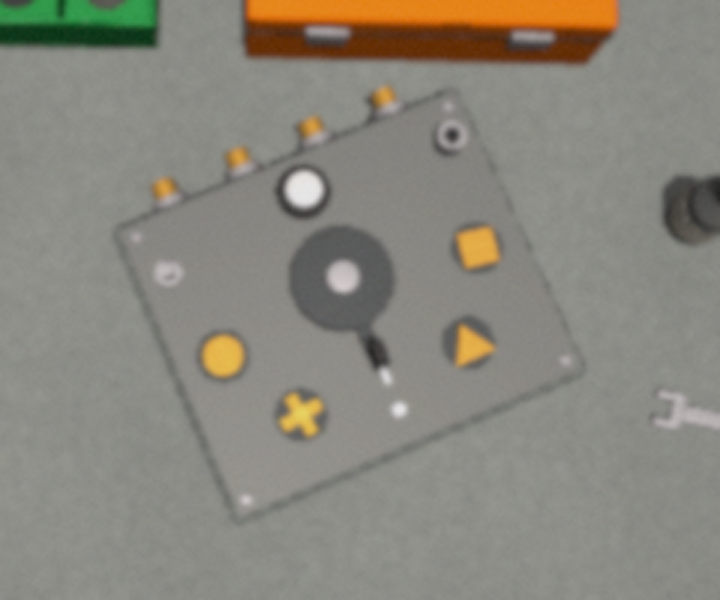

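View pics/side0.png

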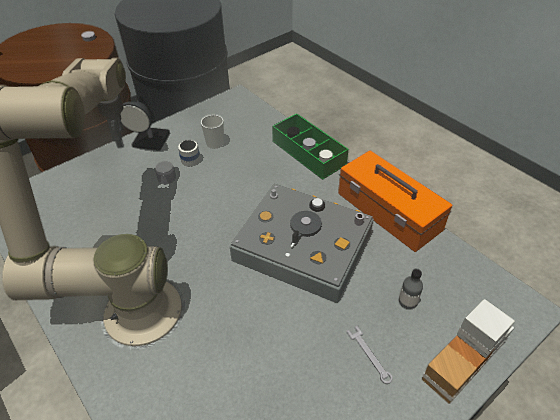

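The top crop shows the off mark at (400,410), the tab at (376,350), the button at (303,188), the square tag at (478,247) and the triangle at (468,345), so going CCW from off the square is the second click, +1.4. The side view agrees and shows the bystanders clear of that route.

```bash
cat >> h.py <<'E'
from scipy.optimize import least_squares
def fit(C,p,verbose=1):
    hsv=cv2.cvtColor(p,cv2.COLOR_RGB2HSV); Z=C[...,2]
    near=(np.hypot(C[...,0]-540,C[...,1]+120)<170)
    def blobs(m,lo):
        n,l,st,ce=cv2.connectedComponentsWithStats(m.astype(np.uint8))
        return [(C[l==k].mean(0),st[k,4]) for k in range(1,n) if st[k,4]>=lo]
    tags=blobs(near&(hsv[...,0]>12)&(hsv[...,0]<30)&(hsv[...,1]>120)&(hsv[...,2]>90)&(abs(Z-95)<7),30)
    white=blobs(near&(hsv[...,1]<40)&(hsv[...,2]>170),8)
    guess=np.array([540,-120,np.radians(24)])
    def pt(g,r,a): b=g[2]+np.pi+a; return g[:2]+r*np.array([np.cos(b),np.sin(b)])
    mod=[(135,a) for a in (-1.4,-.7,0,.7,1.4)]+[(92,np.pi)]
    pairs=[]
    for c,n in tags+white:
        D=[np.hypot(*(pt(guess,*m)-c[:2])) for m in mod]; k=int(np.argmin(D))
        ok=D[k]<25 and (k!=5 or c[2]>97)
        if verbose: print(np.round(c,1),n,mod[k] if ok else None)
        if ok: pairs.append((mod[k],c[:2]))
    s=least_squares(lambda g:np.ravel([pt(g,*m)-c for m,c in pairs]),guess,loss="soft_l1",f_scale=2)
    print("fit",s.x.round(3),"res",np.round(s.fun,1)); return s.x
E
python3 - <<'E'
from h import *
for n in ["top","side"]:
    z=np.load(n+"0.npz"); print(n); g=fit(z["C"],z["p"])
    C=z["C"]; m=(C[...,2]>118)&(C[...,2]<142)&(np.hypot(C[...,0]-467,C[...,1]+153)<30); print("tab",m.sum(),C[m].mean(0).round(1))
E
```

```text
top
[ 575.3 -247.8   94.3] 143 (135, 1.4)
[ 480.  -239.9   94.1] 97 (135, 0.7)
[467.3  -5.5  94.8] 138 (135, -1.4)
[412.2 -79.8  94.4] 110 (135, -0.7)
[625.9 -79.9 111.6] 105 (92, 3.141592653589793)
[544.2  43.9 106.7] 22 None
[ 541.3 -117.6  112.6] 69 None
[ 449.2 -160.    98.3] 16 None
[ 419.4 -172.9   91. ] 25 (135, 0)
fit [ 5.41873e+02 -1.17643e+02  4.18000e-01] res [-0.4 -0.8  2.8  0.9 -0.4  0.1  0.  -0.2  0.  -0.4 -0.9  0.4]
tab 41 [ 468.7 -148.5  133.4]
side
[467.3  -6.2  95.5] 73 (135, -1.4)
[412.6 -81.5  95.8] 66 (135, -0.7)
[ 576.5 -249.5   95.1] 101 (135, 1.4)
[ 480.3 -242.2   95.2] 71 (135, 0.7)
[626.6 -81.  111.8] 59 (92, 3.141592653589793)
[ 542.4 -118.4  113.2] 40 None
[ 420.2 -173.    93.3] 12 (135, 0)
fit [ 5.42429e+02 -1.18782e+02  4.19000e-01] res [ 0.1 -0.4  0.1  0.2 -0.9 -0.2  3.2  2.  -0.1 -0.4 -1.1 -0.7]
tab 43 [ 465.6 -153.9  130.8]
```

```bash
cat >> h.py <<'E'
from scipy.spatial.transform import Rotation as Ro
AX=np.array([542.1,-118.2]); YAW=.4185
def pol(a,r=80): b=YAW+np.pi+a; return AX+r*np.array([np.cos(b),np.sin(b)])
def row(xyz,xang,s=None):
    """shift (cm, tool axes) and twist (deg) from the present pose to xyz with tool x at heading xang"""
    s=s or readout.sense(); q=s["ee_rot"]; R=Ro.from_quat([q[1],q[2],q[3],q[0]]).as_matrix()
    d=R.T@(np.array(xyz)-s["eef_pos"])/10
    tw=-np.degrees((xang-np.arctan2(R[1,0],R[0,0])+np.pi)%(2*np.pi)-np.pi)
    return np.round([*d,tw],2)
def push(a,back,z,s=None,r=80):  # finger face 'back' mm of arc behind tab angle a
    p=pol(a,r); b=YAW+np.pi+a; t=np.array([-np.sin(b),np.cos(b)])
    return row([*(p-t*back),z],b-np.pi/2,s)
E
python3 - <<'E'
from h import *
print(push(0,34,225),push(0,34,114))
E
```

```text
[-46.13 -43.16   0.63  39.85] [-46.13 -43.16  11.73  39.85]
```

Request:
step_arm(plan="-4 -4 0 5 0;-8 -8 0 10 0;-13 -12 0 15 0;-17 -16 0 20 0;-21 -20 0 24 0;-25 -24 0 28 0;-30 -28 0 32 0;-34 -32 0 36 0;-38 -35.5 0 40 0;-42 -39 0 40 0")

```text
time_s: 1.9
eef_pos: [409.3, 1.7, 231.6]
ee_rot: [0.0, 0.547, 0.837, 0.0]
force: [0.9, 1.2, 0.1]
grip_width: 0.002
```

Run:
```python
from h import *
print(push(0,34,225),readout.sense()["eef_pos"],readout.sense()["time_s"])
```

```text
[-12.96  -0.67   0.67  -0.29] [409.28941294   1.74699727 231.60933844] 1.9
```

Request:
step_arm(plan="0 0 0 0 0;0 0 0 0 0")

```text
time_s: 2.1
eef_pos: [409.0, 3.2, 231.2]
ee_rot: [-0.0, 0.547, 0.837, 0.0]
force: [-0.6, 0.4, -0.7]
grip_width: 0.003
```

Run:
```python
from h import *
print(push(0,34,220),readout.sense()["eef_pos"])
```

```text
[-13.11  -0.71   1.11  -0.29] [408.98038234   3.22700186 231.15500777]
```

Commands start from the reached pose. I'll move over the pre-push spot and check with the wrist camera.

Request:
step_arm(plan="-4 -0.3 0.5 0 0;-8 -0.5 1 0 0;-11 -0.7 1 0 0;-13.1 -0.7 1.1 0 0;-13.1 -0.7 1.1 0 0;-13.1 -0.7 1.1 0 0")

```text
time_s: 2.7
eef_pos: [455.2, -117.3, 220.2]
ee_rot: [-0.0, 0.545, 0.838, 0.0]
force: [-0.8, -0.2, 1.0]
grip_width: -0.002
```

Run:
```python
from h import *
s=readout.sense(); I=cal("wrist"); p,d=cams.capture("wrist"); save("pics/w1.png",p); C=cloud("wrist",d,I); np.savez("w1.npz",C=C,p=p)
print(s["eef_pos"],push(0,34,220,s),push(0,34,114,s)); fit(C,p)
m=(C[...,2]>120)&(C[...,2]<142)&(np.hypot(C[...,0]-467,C[...,1]+153)<22); print("tab",m.sum(),C[m].mean(0).round(1) if m.any() else 0)
```

```text
[ 455.24662499 -117.32350677  220.24452562] [-0.21 -0.1   0.02 -0.08] [-0.22 -0.1  10.62 -0.08]
[466.1  -5.   94.5] 1558 (135, -1.4)
[415.3 -76.3  94.6] 714 (135, -0.7)
[464.1  26.8  89.2] 34 None
[447.9  19.3  89.6] 13 None
[455.9  22.1  89.4] 12 None
[458.9  24.9  89.6] 11 None
[544.4  46.5 119.6] 160 None
[479.2  24.4  89.2] 13 None
[543.9  42.3  97.4] 265 None
[485.2  18.6  89.1] 15 None
[492.    9.9  89.7] 55 None
[506.   12.8  89.5] 38 None
[510.6   6.4  89.4] 9 None
[502.5   1.   89.2] 18 None
[517.1  -2.5  89.4] 21 None
[ 410.9 -151.    91.3] 9062 (135, 0)
[505.8 -60.4  89.7] 284 None
[ 475.3 -102.2   89.8] 12 None
[625.  -78.6 112.1] 1105 (92, 3.141592653589793)
fit [ 5.39424e+02 -1.15187e+02  3.97000e-01] res [  0.7   3.6  -4.7   1.5   4.  -16.3  -0.7  -1.1]
tab 132 [ 465.6 -144.8  126. ]
```

View pics/w1.png

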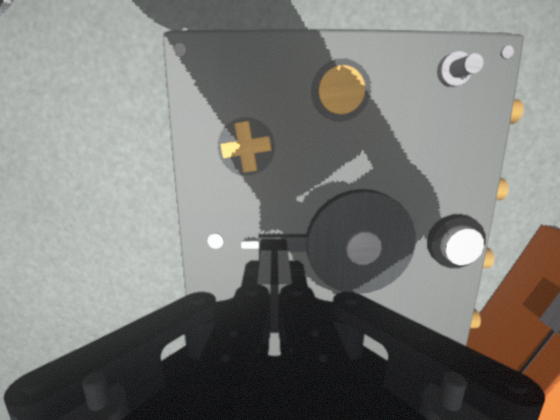

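Wrist view: shut fingertips around (275,250), with the tab at (275,240) just beyond. The round tag at (342,90) and cross at (247,147) match the fit. Descending beside the tab with about 15 mm clearance.

Request:
step_arm(plan="-0.2 -0.1 3 0 0;-0.2 -0.1 6 0 0;-0.2 -0.1 8.5 0 0;-0.2 -0.1 10 0 0;-0.2 -0.1 10.7 0 0;-0.2 -0.1 10.7 0 0;-0.2 -0.1 10.7 0 0")

```text
time_s: 3.45
eef_pos: [455.7, -120.7, 114.2]
ee_rot: [0.001, 0.546, 0.838, 0.0]
force: [0.2, 0.4, 0.2]
grip_width: -0.002
```

Run:
```python
from h import *
s=readout.sense(); print(s["eef_pos"],s["force"],push(0,34,113,s))
for b in (28,24,20,17): print(b,push(0,b,113,s))
for a in np.arange(.1,1.41,.1): print(round(a,1),push(a,17,113,s))
```

```text
[ 455.7092603  -120.67144286  114.17953645] [0.15533671 0.43450757 0.22379589] [ 0.12 -0.01  0.12 -0.11]
28 [-0.48 -0.01  0.12 -0.11]
24 [-0.88 -0.    0.12 -0.11]
20 [-1.28 -0.    0.12 -0.11]
17 [-1.58 -0.    0.12 -0.11]
0.1 [-2.39 -0.13  0.12 -5.84]
0.2 [ -3.21  -0.18   0.12 -11.57]
0.3 [ -4.03  -0.14   0.12 -17.3 ]
0.4 [ -4.83  -0.03   0.12 -23.03]
0.5 [ -5.63   0.17   0.12 -28.76]
0.6 [ -6.4    0.44   0.13 -34.49]
0.7 [ -7.14   0.79   0.13 -40.22]
0.8 [ -7.84   1.22   0.13 -45.95]
0.9 [ -8.49   1.71   0.13 -51.67]
1.0 [ -9.09   2.26   0.13 -57.4 ]
1.1 [ -9.64   2.87   0.13 -63.13]
1.2 [-10.12   3.53   0.13 -68.86]
1.3 [-10.53   4.24   0.13 -74.59]
1.4 [-10.87   4.98   0.13 -80.32]
```

Request:
step_arm(plan="-0.5 0 0 0 0;-0.9 0 0.1 0 0;-1.2 0 0.1 0 0;-1.4 0 0.1 0 0;-1.6 0 0.1 0 0;-1.8 -0.1 0.1 -1.5 0;-2 -0.1 0.1 -3 0;-2.2 -0.1 0.1 -4.5 0;-2.4 -0.1 0.1 -6 0;-2.6 -0.1 0.1 -7.5 0")

```text
time_s: 4.45
eef_pos: [464.7, -145.2, 112.1]
ee_rot: [-0.001, 0.489, 0.872, -0.0]
force: [-2.2, 0.6, -0.2]
grip_width: 0.0
```

Run:
```python
from h import *
s=readout.sense(); print(s["eef_pos"],s["force"])
for a in np.arange(.15,.66,.05): print(round(a,2),push(a,17,113,s))
```

```text
[ 464.69294769 -145.17182212  112.12246874] [-2.16013276  0.6402648  -0.22460318]
0.15 [-0.19 -0.02 -0.09 -1.13]
0.2 [-0.6  -0.09 -0.09 -3.99]
0.25 [-1.   -0.13 -0.09 -6.86]
0.3 [-1.41 -0.16 -0.09 -9.72]
0.35 [ -1.82  -0.17  -0.09 -12.58]
0.4 [ -2.23  -0.15  -0.09 -15.45]
0.45 [ -2.64  -0.12  -0.09 -18.31]
0.5 [ -3.04  -0.06  -0.09 -21.18]
0.55 [-3.440e+00  1.000e-02 -9.000e-02 -2.404e+01]
0.6 [ -3.84   0.11  -0.09 -26.91]
0.65 [ -4.23   0.22  -0.09 -29.77]
```

Contact is light (about 2 N). Continuing along the arc.

Request:
step_arm(plan="-0.4 0 -0.1 -2.5 0;-0.8 -0.1 -0.1 -5.5 0;-1.2 -0.1 -0.1 -8 0;-1.6 -0.2 -0.1 -11 0;-2 -0.2 -0.1 -14 0;-2.4 -0.1 -0.1 -17 0;-2.8 -0.1 -0.1 -19.5 0;-3.2 0 -0.1 -22.5 0;-3.6 0.1 -0.1 -25 0;-4 0.2 -0.1 -28 0")

```text
time_s: 5.45
eef_pos: [488.0, -178.8, 113.4]
ee_rot: [0.001, 0.263, 0.965, -0.0]
force: [-0.0, 0.5, 0.3]
grip_width: -0.002
```

Run:
```python
from h import *
s=readout.sense(); print(s["eef_pos"],s["force"])
for a in np.arange(.6,1.16,.05): print(round(a,2),push(a,17,113,s))
p,d=cams.capture("top"); I=cal("top"); C=cloud("top",d,I); save("pics/t2.png",cv2.resize(p[120:320,200:440],(720,600)))
```

```text
[ 488.02731321 -178.77120213  113.44964055] [-0.03930196  0.50980245  0.32064975]
0.6 [ 0.27 -0.    0.04  1.13]
0.65 [-0.13 -0.08  0.05 -1.73]
0.7 [-0.53 -0.15  0.05 -4.6 ]
0.75 [-0.94 -0.19  0.05 -7.46]
0.8 [ -1.34  -0.21   0.05 -10.32]
0.85 [ -1.75  -0.21   0.05 -13.19]
0.9 [ -2.16  -0.19   0.05 -16.05]
0.95 [ -2.57  -0.16   0.05 -18.92]
1.0 [ -2.97  -0.1    0.05 -21.78]
1.05 [-3.370e+00 -2.000e-02  5.000e-02 -2.465e+01]
1.1 [ -3.77   0.08   0.05 -27.51]
1.15 [ -4.16   0.2    0.05 -30.38]
```

View pics/t2.png

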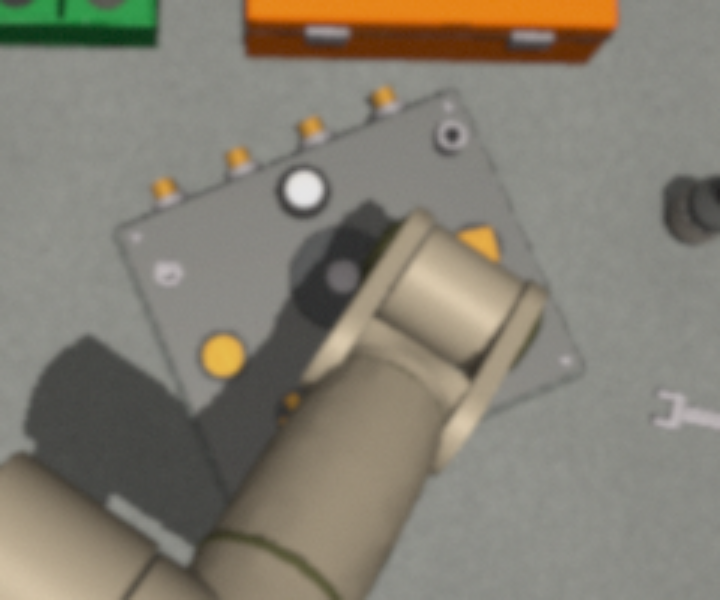

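The arm hides the tab here. The square at (478,243) and the button at (303,188) are undisturbed. The force drop fits the tab having clicked on to 0.7, so I'll keep pushing.

Request:
step_arm(plan="-0.4 -0.1 0 -3.5 0;-0.8 -0.2 0 -6.5 0;-1.2 -0.2 0 -9.5 0;-1.6 -0.2 0 -12 0;-2 -0.2 0 -15 0;-2.4 -0.2 0 -18 0;-2.8 -0.1 0 -20.5 0;-3.2 -0.1 0 -23.5 0;-3.6 0 0 -26.5 0;-4 0.1 0 -29 0")

```text
time_s: 6.5
eef_pos: [522.8, -198.1, 113.3]
ee_rot: [0.0, 0.014, 1.0, -0.0]
force: [-1.1, 0.0, -0.2]
grip_width: 0.002
```

Run:
```python
from h import *
s=readout.sense(); print(s["eef_pos"],s["force"])
for a in np.arange(1.1,1.46,.05): print(round(a,2),push(a,17,113,s))
p,d=cams.capture("wrist"); save("pics/w2.png",p)
```

```text
[ 522.75822755 -198.06197169  113.34379521] [-1.10774684  0.00319599 -0.18804868]
1.1 [0.18 0.08 0.03 1.43]
1.15 [-0.22 -0.    0.03 -1.44]
1.2 [-0.62 -0.07  0.03 -4.3 ]
1.25 [-1.03 -0.11  0.04 -7.17]
1.3 [ -1.43  -0.14   0.04 -10.03]
1.35 [ -1.84  -0.14   0.04 -12.9 ]
1.4 [ -2.25  -0.12   0.04 -15.76]
1.45 [ -2.66  -0.09   0.04 -18.63]
```

View pics/w2.png

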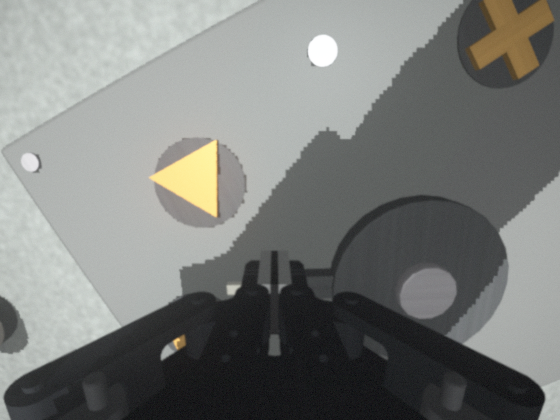

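The triangle (185,180) is now passed. The nose (235,290) and arm (318,270) show just beyond the fingertips. On to about 1.38, then back off.

Request:
step_arm(plan="-0.3 0 0 -2 0;-0.6 -0.1 0 -4 0;-0.9 -0.1 0 -6 0;-1.2 -0.1 0 -8 0;-1.5 -0.1 0 -10.5 0;-1.8 -0.1 0 -12.5 0;-2 -0.1 0 -14 0;-2.1 -0.1 0 -15 0;-2.1 -0.1 0 -15 0;-2.1 -0.1 0 -15 0")

```text
time_s: 7.55
eef_pos: [543.3, -199.4, 113.3]
ee_rot: [0.0, -0.116, 0.993, 0.0]
force: [0.0, 0.2, 0.2]
grip_width: 0.003
```

Request:
step_arm(plan="0.5 0 0 0 0;1 0 0 0 0;2 0 0 0 0;3 0 0 0 0;3 0 -4 0 0;3 0 -8 0 0;3 0 -11 0 0;3 0 -12 0 0;3 0 -12 0 0")

```text
time_s: 8.45
eef_pos: [514.0, -206.7, 234.1]
ee_rot: [0.001, -0.116, 0.993, -0.001]
force: [-0.6, 0.2, -1.0]
grip_width: 0.003
```

Run:
```python
from h import *
s=readout.sense(); print(s["time_s"],s["eef_pos"],s["force"])
I=cal("wrist"); p,d=cams.capture("wrist"); C=cloud("wrist",d,I); save("pics/w3.png",p)
for a in (0.7,1.4):
    q=pol(a); m=(C[...,2]>118)&(C[...,2]<142)&(np.hypot(C[...,0]-q[0],C[...,1]-q[1])<25)
    print(a,q.round(1),m.sum(),C[m].mean(0).round(1) if m.any() else 0)
print("button above", row([626.2,-80.8,225],np.radians(150),s))
```

```text
8.45 [ 513.97817142 -206.69727949  234.11904512] [-0.64313125  0.17702961 -1.00571775]
0.7 [ 507.1 -190.2] 0 0
1.4 [ 561.7 -195.8] 4 [ 554.5 -184.6  123.7]
button above [-13.82   9.67   0.92  43.31]
```

View pics/w3.png

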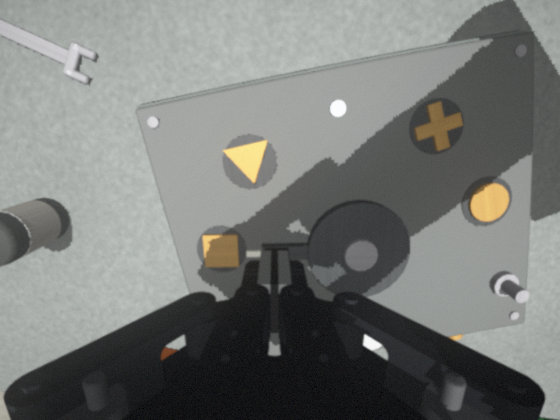

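The nose (253,253) now points at the square (221,250). I'll move above the button, keeping the heading so the camera looks back at the selector for a clear check.

Run:
```python
from h import *
print(row([626.2,-80.8,220],np.radians(193.3)))
```

```text
[-1.385e+01  9.630e+00  1.250e+00  1.000e-02]
```

Request:
step_arm(plan="-3 2 0.5 0 0;-6 4 1 0 0;-9 6.3 1 0 0;-12 8.3 1 0 0;-13.8 9.6 1 0 0;-13.8 9.6 1 0 0;-13.8 9.6 1 0 0;-13.8 9.6 1 0 0")

```text
time_s: 9.3
eef_pos: [625.5, -82.0, 222.5]
ee_rot: [-0.001, -0.116, 0.993, 0.0]
force: [0.1, 0.1, 0.3]
grip_width: 0.005
```

Run:
```python
from h import *
s=readout.sense(); print(s["time_s"],s["eef_pos"],s["force"])
I=cal("wrist"); p,d=cams.capture("wrist"); C=cloud("wrist",d,I); save("pics/w4.png",p)
for a in (0.7,1.4):
    q=pol(a); m=(C[...,2]>120)&(C[...,2]<142)&(np.hypot(C[...,0]-q[0],C[...,1]-q[1])<30)
    if m.sum()>20:
        c=C[m].mean(0); e=c[:2]-AX; print(a,m.sum(),c.round(1),"angle",np.round((np.arctan2(e[1],e[0])-YAW-np.pi+np.pi)%(2*np.pi)-np.pi,3))
fit(C,p,1)
for n in ("wrist",):
    for r in spotter.regions_of(n,"confirm")[:2]: print(r["conf"],r["extent"],np.median(C[r["pixels"]],0).round(1))
```

```text
9.3 [625.52716089 -81.99757411 222.45860549] [0.1002013  0.11480832 0.28869674]
1.4 703 [ 562.  -191.2  132.7] angle 1.418
[ 493.9 -233.1   94.5] 176 (135, 0.7)
[466.9  -4.6  94.2] 1776 (135, -1.4)
[ 568.8 -247.5   94.7] 693 (135, 1.4)
[ 586.  -248.    94.7] 254 (135, 1.4)
[ 541.8 -116.4  113.6] 1311 None
[ 569.3 -221.7   99.4] 40 None
[544.9  47.3 119.4] 114 None
[ 593.6 -148.5   89.8] 8 None
[ 594.8 -143.7   89.3] 8 None
[ 606.3 -166.2   89.6] 9 None
[555.5  45.9  97.1] 18 None
[ 612.  -168.7   89.9] 12 None
[626.2 -80.9 113.5] 719 (92, 3.141592653589793)
[ 647.9 -152.3   89.9] 9 None
[ 671.8 -214.3  122.7] 237 None
fit [ 5.44184e+02 -1.16738e+02  4.32000e-01] res [-7.1 -5.9  0.7 -1.  10.3  0.4 -6.9  0.9  1.6  2.7]
0.68 [275.3, 209.3, 45.4, 43.7] [624.8 -79.8 111.5]
```

View pics/w4.png

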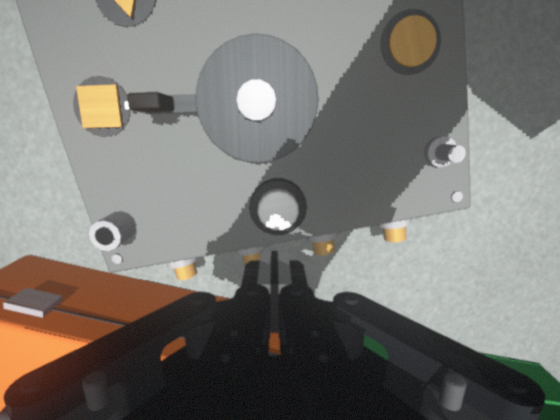

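The tab (150,102) and nose point squarely at the square tag (99,106). The depth gives an angle of 1.418, consistent with 1.4. The button (277,207) lies ahead of the fingertips in projection, at (626,-81,112). Descending to just above it.

Request:
step_arm(plan="-0.1 0.1 3 0 0;-0.1 0.1 6 0 0;-0.1 0.1 8.5 0 0;-0.1 0.1 9.8 0 0;-0.1 0.1 10.2 0 0;-0.1 0.1 10.2 0 0;-0.1 0.1 10.2 0 0")

```text
time_s: 10.1
eef_pos: [627.6, -80.2, 122.7]
ee_rot: [0.001, -0.116, 0.993, -0.0]
force: [-0.0, -0.5, 0.3]
grip_width: 0.002
```

Request:
step_arm(plan="0.1 0 0.4 0 0;0.1 0 0.7 0 0;0.1 0 0.9 0 0;0.1 0 1.1 0 0;0.1 0 1.2 0 0;0.1 0 1.3 0 0;0.1 0 1.3 0 0")

```text
time_s: 10.8
eef_pos: [626.0, -80.2, 108.4]
ee_rot: [-0.0, -0.116, 0.993, -0.0]
force: [-1.7, -0.1, 2.6]
grip_width: 0.006
```

Request:
step_arm(plan="0 0 0.1 0 0;0 0 0.1 0 0;0 0 0.2 0 0;0 0 0.2 0 0;0 0 0.2 0 0")

```text
time_s: 11.3
eef_pos: [626.1, -80.2, 106.4]
ee_rot: [0.0, -0.116, 0.993, -0.0]
force: [-2.5, 0.2, 4.5]
grip_width: 0.002
```

Request:
step_arm(plan="0 0 0.1 0 0;0 0 0.1 0 0;0 0 0.2 0 0;0 0 0.2 0 0;0 0 0.2 0 0")

```text
time_s: 11.8
eef_pos: [626.1, -80.2, 105.9]
ee_rot: [0.0, -0.116, 0.993, -0.0]
force: [-6.3, 1.5, 14.9]
grip_width: 0.006
```

The force rose to 15 N with hardly any further travel, so the button is on its stop. Releasing and retreating.

Request:
step_arm(plan="0 0 -0.4 0 0;0 0 -0.8 0 0;0 0 -1.2 0 0;0 0 -2 0 0;0 0 -4 0 0;0 0 -7 0 0;0 0 -10 0 0;0 0 -12 0 0;0 0 -12 0 0;0 0 -12 0 0")

```text
time_s: 12.8
eef_pos: [625.9, -80.1, 223.8]
ee_rot: [-0.0, -0.116, 0.993, 0.0]
force: [-0.3, 0.4, -0.8]
grip_width: -0.002
```

Run:
```python
from h import *
s=readout.sense(); print(s["time_s"],s["eef_pos"],s["force"])
I=cal("wrist"); p,d=cams.capture("wrist"); C=cloud("wrist",d,I); save("pics/w5.png",p)
q=pol(1.4); m=(C[...,2]>120)&(C[...,2]<142)&(np.hypot(C[...,0]-q[0],C[...,1]-q[1])<30)
c=C[m].mean(0); e=c[:2]-AX; print(m.sum(),c.round(1),"angle",np.round((np.arctan2(e[1],e[0])-YAW)%(2*np.pi)-np.pi,3))
m=(np.hypot(C[...,0]-626,C[...,1]+80.5)<12)&(C[...,2]<140)&(C[...,2]>95); print("button z",np.median(C[m],0).round(1))
```

```text
12.8 [625.94389675 -80.12566959 223.8031703 ] [-0.33621763  0.39791622 -0.76836697]
686 [ 562.  -191.2  132.7] angle 1.418
button z [625.9 -80.5 111.7]
```

View pics/w5.png

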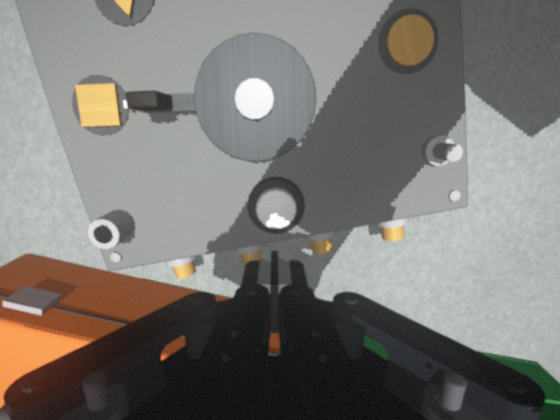

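The selector nose (127,102) still points at the square (98,105). The button (276,205) is back up at z 111.7, and the socket (104,233) and plug (443,150) haven't moved. Handing in.

```bash
python3 -c "
from h import *
print(workorder.finish_job())"
```

```text
the job is handed in; nothing more can be done
None
```

The selector is set at the square brass tag, and the confirm button was then pressed once and released. I handed the job in at about 13 s; no verdict is reported.

- **Selector:** I pushed the tab counter-clockwise with the shut fingers, without gripping, through the 0.7 click to the 1.4 click. The wrist force read about 2 N or less after each push. After backing off, the wrist camera showed the nose pointing at the square. Depth gave an angle of about 1.42 rad, against the nominal 1.4; I take the gap to be measurement error.
- **Button:** I pressed it only after that check. It went down about 6 mm to its stop, where the vertical force rose from 4.5 to 15 N with almost no further travel. After release its top was back at 111.7 mm, about the same as before the press (111.5 mm).
- **Last check:** The selector angle was unchanged after the press. The drain plug and socket had not moved, and the gripper was clear of everything. I did not re-measure the loose things on the table; the arm's path stayed well away from them.

One automatic check disagreed: refitting the console's pose from the wrist pictures gave a poor result, because shadow and glare spoiled some of the marks. I used the fit from the top and side cameras instead; the two agreed to about 1 mm.

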